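Clamp the drilled test block in the fastening fixture

TASK

Push the loose aluminium test block along its channel in the clamping fixture until it sits fully home against the end stop, then flip the clamp handle over past its centre so that it snaps down and holds the block. The block is only pushed with the fingers, never picked up; leave the jar, torch, pot and wrench beside the fixture where they are.

Things in the scene. Friction and masses are not known exactly. Their poses are not given: they have to be found in the camera images.
- fixture: Fixed clamping fixture on the table: dark steel base plate 290 mm long (x), 110 wide (y), 12 thick. Origin: centre of its underside, z up. In its frame (mm): a channel for the block runs along x between two low aluminium rails (inner faces y = -28 and 28, tops z = 20, x = -115 to 60); its floor is z = 12. The end stop closes its +x end; beyond stands the clamp.
- stop (a point): Middle of the end stop's face that the block must meet, at the channel floor: x = 60, y = 0, z = 12 mm in the fixture's frame. The stop is a cross bar 12 mm thick, its top at z = 30.
- pivot (a point): Pivot of the clamp lever (axis along the fixture's y), at x = 95, y = 0, z = 60 mm in the fixture's frame, between two fixed upright cheeks (x = 75 to 119, y = -15 to 15, up to z = 74).
- block: The loose test block, a plain aluminium bar 90 mm long (x, along the channel), 50 wide, 24 high, 0.3 kg, four small holes in its top. Origin: centre of its underside, z up. It starts in the channel 35 to 75 mm short of the stop, 3 mm of play each side. Fully home its origin is at x = 15 mm in the fixture's frame, its near end face at x = -30. It slides at a few newtons.
- clamp (a joint): Clamp lever angle (rad). 0 = open: handle leans 0.6 rad from upright to the fixture's +x (away from the block), arm raised. Grows as the handle swings towards -x (towards the block). A spring holds it at either end: past 0.6 (upright) it snaps over by itself and the foot lands on the home block at about 1.10 (with no block, 1.2). Leaving 0 takes 3 to 4 N at the grip, less near the centre.
- handle_tip (a point): Outer end of the clamp's straight handle, 110 mm from the pivot. In the fixture's frame (mm): open x = 157, z = 151; upright x = 95, z = 170; snapped shut about x = 42, z = 157; y = 0. The handle's outer half is a round black grip 22 mm in diameter.
- foot (a point): Rubber foot, 18 mm in diameter, under the clamp's hold-down arm, part of the lever. This point: centre of its underside. In the fixture's frame: open it hangs at x = 46, z = 103 mm, clear over the block's way; shut it stands on the block's top at x = 35 mm.
- jar: Bystander: clear jar with a steel cap, 56 mm in diameter, 65 high, standing. Origin: centre of its underside.
- torch: Bystander: small red pocket torch standing on its 34 mm head, 85 mm high. Origin: centre of its underside.
- pot: Bystander: small open grey pot, 64 mm in diameter, 50 high. Origin: centre of its underside.
- wrench: Bystander: steel wrench, 150 mm long along its x, lying flat on the table. Origin: underside, at mid-length.

How it is judged:
By the outcome, as a careful person would: the job done as asked, in the order asked, and still so for the second after the job is handed in, with the robot touching nothing.
It also fails if it takes over 43 s, if anything falls off the work surface, if the arm or the gripper's body presses on something with over 40 N, if the wrist force passes 120 N, or if a joint passes its speed limit or range.

ROBOT

A 7-joint arm with a two-finger parallel gripper is mounted at the origin on the work surface. World frame = base frame: x ahead of the robot, y to its left, z up, the work surface at z = 0. Lengths are in mm, angles in rad, forces in N, time in s.
With the tool pointing down it reaches from about 400 to 875 mm from the base axis. Payload 6.5 kg.
Tool frame: the origin (TCP) lies midway between the tips of the shut fingers; the grasp point (between the pads) lies 19 mm behind it; z points along the fingers, y is the line along which they close (so a half turn about z gives the same grasp; the last joint's range is limited). The gripper opens to 85 mm and grips with 20 to 120 N. Pads are 22 mm wide; open, the fingers measure 114 mm over their backs; the gripper's body (76 mm by 85 mm) begins 54 mm behind the grasp point. The pads swing forward as they close: fully open they stand 13 mm farther back than shut.
Start: joints at [1.177, 0.536, -0.004, 1.538, 0.003, 1.067, -0.071], TCP at [209.27, -615.383, 231.29] pointing down, gripper open.
Joint ranges: [-2.7, 2.7], [-0.37, 2.16], [-1.27, 1.26], [0.24, 2.4], [-1.31, 4.45], [0.19, 1.91], [-2.76, 2.76]. Speed limits (rad/s): [2.39, 2.39, 3.14, 3.14, 3.14, 3.14, 3.14].

INTERFACE

Orientations are given as [roll, pitch, yaw] about the fixed x, y, z axes, in that order (R = Rz(yaw) Ry(pitch) Rx(roll)).
In Python, from bench import arm gives the robot as it stands.
- The arm moves only by the tool move_arm, never from a script. Its argument "increments" is a list that holds one entry, the list of rows, each a list of 5 numbers: the opening in per cent of the stroke, from 0 (shut) to 100 (fully open), then the shift along the tool's x, y, z in mm, then the turn about the tool's z in degrees. In form: [[[hand, dx, dy, dz, turn], ...]]. A call has 1 to 20 rows; each row shifts and turns the commanded pose from where the row before left it, along the tool's axes as they then stand; what a row does not reach is not made up. A row lasts 1/8 s, in which the tool goes at most 62.5 mm and 10.7 degrees, less where a joint would pass 70% of its speed; a pose out of reach is approached as far as the arm can. A call with a gripper value outside its range is refused whole. The fingers move at their own pace and stop on an object; "force" is the grip in N (left out, the last holds). Time passes only in rows, so rows that do not move let the fingers close. It gives the time, the measured TCP pose, the force, the opening and the grip force at its end, in the units of the state.
- arm.observe(): the state, without advancing time (a new reading comes with each control period).
- arm.camera(name): name is "scene" or "top"; returns a dict with "image" (480x640x3 uint8, red, green, blue), "intrinsics" (3x3 intrinsics, pixels), "rvec" (rotation vector, rad) and "tvec" (3), from world to camera coordinates, as OpenCV has them. Camera axes: x right, y down, z forward; pixel columns grow to the right and rows downward; lengths in mm; the calibration is good to about 2 mm. A picture is of the moment at which its call begins. There is no depth.
- arm.sign_off(): hands the job in; it is judged then, once.
The state is a dict: "clock": time; "qpos": joint angles; "qd": joint speeds; "effort": joint torques, N m; "position": TCP position; "tool_rot": TCP orientation; "ft_force": force on the tool from outside, world axes, zero at the start; "ft_torque": the same for the moment, N m; "grip_width": opening from 0.0 (shut) to 1.0 (fully open); "grip_force": force on a finger pad.
Only numpy, scipy, OpenCV 4.12 (cv2) and the standard library are available. Lean on these libraries where they do the work, as an engineer would, in place of code of your own. Each camera call takes 0.05 s, during which the arm holds its last target. There are 200 camera calls.

## Working session

There is one attempt and no reset: what is moved stays moved. The work goes in short steps, Python scripts to look and compute and a tool call to move; the robot and the scene stay as the last step left them, time stands still between calls to the robot, and variables do not carry over. Pictures are saved under pics/ and viewed, at most 10 in all, crops included, and the job is handed in when it is done.

Besides the shell and the picture viewer there is one more tool, called after "Call:" by a JSON object that holds its "method" and its "body". move_arm: Moves the arm, as the interface text tells. Its arguments: {"type":"object","properties":{"increments":{"type":"array","items":{"type":"array","items":{"type":"array","items":{"type":"number"}}}},"force":{"type":"number"}},"required":["increments"]}

```bash
mkdir -p pics
python3 - <<'E'
from bench import arm
import cv2
for n in("scene","top"):
    c=arm.camera(n); cv2.imwrite(f"pics/{n}0.png",c["image"][:,:,::-1]); print(n,c["intrinsics"],c["rvec"],c["tvec"])
s=arm.observe(); print(s)
E
```

```text
scene [[550.82058872   0.         319.01885765]
 [  0.         550.82058872 239.73908939]
 [  0.           0.           1.        ]] [ 0.99427616  2.53701275 -0.93766505] [ 399.66899363 -234.51254125 1327.68968117]
top [[478.68921783   0.         312.83221047]
 [  0.         478.68921783 245.06973541]
 [  0.           0.           1.        ]] [ 2.09916142 -2.14379513  0.17026002] [ 28.67042488 598.72012214 922.56763029]
{'clock': 0.1, 'qpos': array([ 1.17679724,  0.53710391, -0.00443382,  1.53871589,  0.00257051,
        1.06729666, -0.07118253]), 'qd': array([ 5.86778935e-04, -3.25529158e-03,  3.12654874e-05, -1.17285024e-03,
        1.60351586e-03,  2.40989087e-04, -1.57157199e-03]), 'effort': array([ 3.01098284e-03, -5.84557199e+01,  1.05138861e+00, -2.59775609e+01,
        1.24275972e-02,  4.65198245e-03, -1.94552376e-05]), 'position': array([ 209.09447314, -614.88132427,  230.51476389]), 'tool_rot': array([-3.14007709e+00,  8.90742563e-05,  3.27869835e-01]), 'ft_force': array([-0.34417277, -0.33947065,  0.14860471]), 'ft_torque': array([-0.02597847, -0.01482508,  0.00396096]), 'grip_force': 0.0, 'grip_width': 0.9986487759018633}
```

View pics/scene0.png

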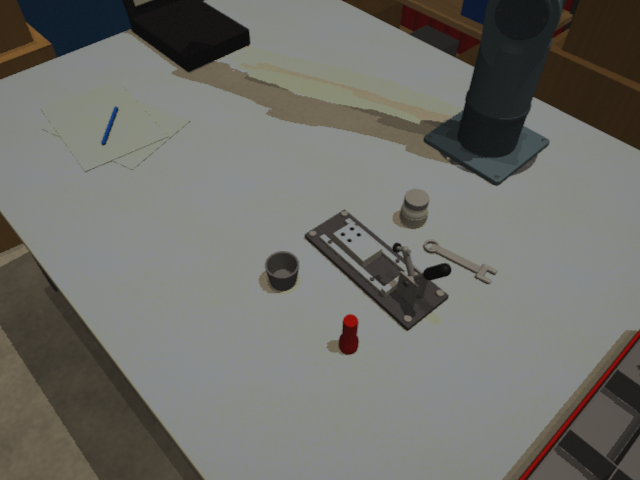

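View pics/top0.png

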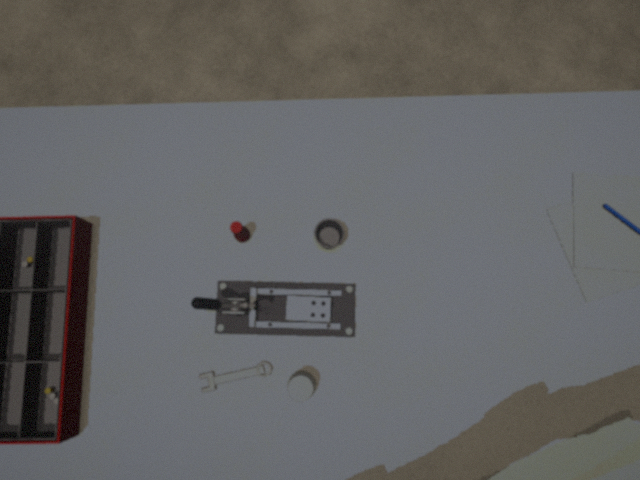

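The top view shows the fixture near (286,308), with +x (the clamp) to the left and the block at about (308,308). The pot is at (329,234), torch (240,231), wrench (236,376) and jar (301,386). I'll enlarge it.

Run:
```python
import cv2
i=cv2.imread("pics/top0.png")[265:355,185:365]
cv2.imwrite("pics/top0c.png",cv2.convertScaleAbs(cv2.resize(i,None,fx=4.4,fy=4.4,interpolation=cv2.INTER_CUBIC),alpha=1.5))
```

```text
(no output)
```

View pics/top0c.png

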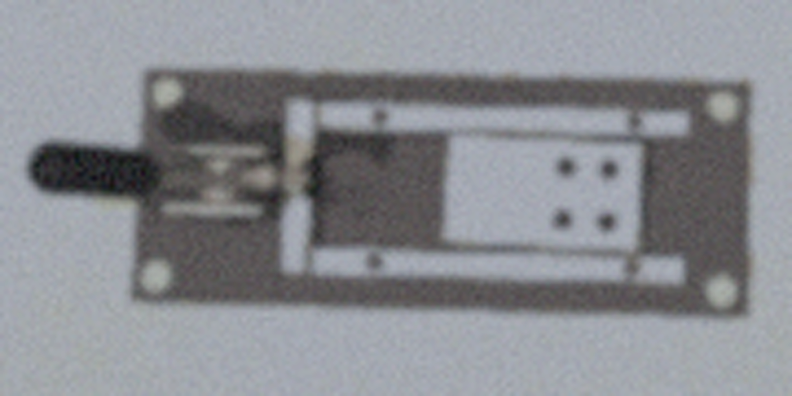

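The crop shows the plate corners at (147,71), (749,84), (747,314) and (135,299). The block's near end is at (643,142) to (638,252), its front end at (445,190), and the grip tip at (30,168).

```bash
cat > h.py <<'E'
import numpy as np,cv2
from bench import arm
def ray(c,uv,z):
    R=cv2.Rodrigues(c["rvec"])[0]; o=-R.T@np.ravel(c["tvec"])
    d=R.T@np.linalg.inv(c["intrinsics"])@[*uv,1]
    return o+d*(z-o[2])/d[2]
E
python3 - <<'E'
from h import *
np.set_printoptions(precision=1,suppress=True)
c=arm.camera("top")
f=lambda u,v,z:ray(c,(185+(u+.5)/4.4-.5,265+(v+.5)/4.4-.5),z)
P=[f(*p,12) for p in[(147,71),(749,84),(747,314),(135,299)]]; print(np.array(P))
o=np.mean(P,0); ex=(P[0]+P[3]-P[1]-P[2])/2; L=np.linalg.norm(ex); ey=(P[2]+P[3]-P[0]-P[1])/2
yaw=np.arctan2(ex[1],ex[0]); print("o",o,"L",L,"W",np.linalg.norm(ey),"yaw",yaw, ey)
R=np.array([[np.cos(yaw),-np.sin(yaw)],[np.sin(yaw),np.cos(yaw)]])
for n,p in dict(near1=(643,142,36),near2=(638,252,36),fr=(445,190,36),tip=(30,168,151),stop1=(315,100,30),cheek=(215,180,74)).items():
    w=f(*p); print(n,w,R.T@(w-o)[:2])
for n,uvz in dict(pot=(329,234,50),torch=(237,227,85),jar=(301,387,65),wr=(236,376,0)).items():
    w=ray(c,uvz[:2],uvz[2]); print(n,w,R.T@(w-o)[:2])
for q in[(-145,0),(-60,0),(60,0),(157,0)]: print(q,R@q+o[:2],np.hypot(*(R@q+o[:2])))
# check: project into scene image
s=arm.camera("scene")
for q in [(157,0,151),(-145,-55,12),(145,55,12)]:
    w=np.r_[R@q[:2]+o[:2],q[2]]; print(q,cv2.projectPoints(w,s["rvec"],s["tvec"],s["intrinsics"],None)[0].ravel())
E
```

```text
[[534.8 217.8  12. ]
 [522.5 -69.6  12. ]
 [415.1 -64.9  12. ]
 [427.5 221.8  12. ]]
o [475.   76.2  12. ] L 287.3156546221057 W 107.41752299331753 yaw 1.5277078051316535 [-107.3    4.3    0. ]
near1 [494.4 -18.   36. ] [-93.4 -23.5]
near2 [444.2 -14.4  36. ] [-91.9  26.8]
fr [474.2  73.8  36. ] [-2.5  0.6]
tip [481.1 235.2 151. ] [159.1   0.7]
stop1 [517.6 134.8  30. ] [ 60.3 -40. ]
cheek [478.9 173.3  74. ] [97.2  0.2]
pot [622.1 -17.5  50. ] [ -87.3 -151. ]
torch [633.5 165.8  85. ] [  96.3 -154.5]
jar [321.8  43.9  65. ] [-38.9 151.6]
wr [338.7 180.2  -0. ] [ 98.  140.6]
(-145, 0) [468.7 -68.6] 473.7030642142437
(-60, 0) [472.4  16.3] 472.64877285855647
(60, 0) [477.5 136.2] 496.5765819008441
(157, 0) [481.7 233.1] 535.1483112669083
(157, 0, 151) [447.2 267.4]
(-145, -55, 12) [303.2 233.4]
(145, 55, 12) [448.2 294.3]
```

Plate measures 287 x 107 mm (290 x 110 given), and the grip tip, stop and cheeks land where expected. The block is about 62 mm short of the stop. First I turn the tool so its x runs along the channel with the fingers shut, then I travel to it.

Call:
{"method": "move_arm", "body": {"increments": [[[0,0,0,0,-9.82],[0,0,0,0,-9.82],[0,0,0,0,-9.82],[0,0,0,0,-9.82],[0,0,0,0,-9.82],[0,0,0,0,-9.82],[0,0,0,0,-9.82],[0,0,0,0,0]]]}}

```text
clock: 1.2
position: [209.1, -615.3, 231.0]
tool_rot: [3.142, -0.001, 1.526]
ft_force: [-0.7, -0.6, 0.0]
grip_width: 0.001
grip_force: 0.0
```

Call:
{"method": "move_arm", "body": {"increments": [[[0,24,10,0,0],[0,48,19.7,0,0],[0,48,19.7,0,0],[0,48,19.7,0,0],[0,48,19.7,0,0],[0,48,19.7,0,0],[0,48,19.7,0,0],[0,48,19.7,0,0],[0,48,19.7,0,0],[0,48,19.7,0,0],[0,48,19.7,0,0],[0,48,19.7,0,0],[0,24,10,0,0],[0,0,0,0,0],[0,0,0,0,0]]]}}

```text
clock: 3.08
position: [470.1, -51.2, 231.1]
tool_rot: [-3.141, 0.001, 1.525]
ft_force: [-0.8, -0.3, 0.3]
grip_width: -0.001
grip_force: 0.0
```

```bash
cat >> h.py <<'E'
o=np.array([475,76.2]);yaw=1.5277
Rf=np.array([[np.cos(yaw),-np.sin(yaw)],[np.sin(yaw),np.cos(yaw)]])
def st():
    s=arm.observe(); p=s["position"]; print("t",s["clock"],"fix xy",(Rf.T@(p[:2]-o)).round(1),"z",p[2].round(1),"rot",s["tool_rot"].round(3),"F",(s["ft_force"]).round(1),"w",round(s["grip_width"],2))
E
python3 -c "from h import *;st()"
```

```text
t 3.075 fix xy [-127.5   -0.6] z 231.1 rot [-3.141e+00  1.000e-03  1.525e+00] F [-0.8 -0.3  0.3] w -0.0
```

Call:
{"method": "move_arm", "body": {"increments": [[[0,0,0,40,0],[0,0,0,50,0],[0,0,0,50,0],[0,0,0,40,0],[0,0,0,26,0],[0,0,0,0,0],[0,0,0,0,0]]]}}

```text
clock: 3.95
position: [471.1, -51.1, 26.2]
tool_rot: [3.14, 0.001, 1.526]
ft_force: [1.2, 1.3, -0.0]
grip_width: 0.001
grip_force: 0.0
```

Run:
```python
from h import *
st()
a=arm.camera("top")["image"][255:365,165:365,::-1]; b=arm.camera("scene")["image"][190:340,290:490,::-1]
cv2.imwrite("pics/low.png",np.vstack([cv2.convertScaleAbs(cv2.resize(a,None,fx=2.6,fy=2.6),alpha=1.5),cv2.resize(b,(520,300))]))
```

```text
t 3.95 fix xy [-127.3   -1.6] z 26.2 rot [3.140e+00 1.000e-03 1.526e+00] F [ 1.2  1.3 -0. ] w 0.0
```

View pics/low.png

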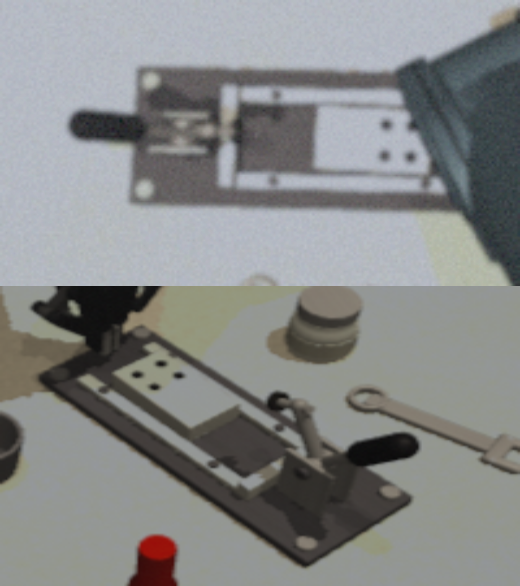

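The lower view shows the shut fingers standing behind the block, centred on the channel, with nothing in the way. Now the push, slowing near the end.

Call:
{"method": "move_arm", "body": {"increments": [[[0,10,-1,0,0],[0,8,0,0,0],[0,6,0,0,0],[0,6,0,0,0],[0,6,0,0,0],[0,6,0,0,0],[0,6,0,0,0],[0,6,0,0,0],[0,6,0,0,0],[0,6,0,0,0],[0,6,0,0,0],[0,4,0,0,0],[0,3,0,0,0],[0,0,0,0,0]]]}}

```text
clock: 5.8
position: [473.1, 29.5, 25.2]
tool_rot: [3.141, -0.001, 1.528]
ft_force: [0.1, 1.1, -0.6]
grip_width: 0.0
grip_force: 0.0
```

```bash
python3 -c "from h import *;st()"
```

```text
t 5.8 fix xy [-46.8  -0.1] z 25.2 rot [ 3.141e+00 -1.000e-03  1.528e+00] F [ 0.1  1.1 -0.6] w 0.0
```

Call:
{"method": "move_arm", "body": {"increments": [[[0,2,0,0,0],[0,2,0,0,0],[0,0,0,0,0],[0,0,0,0,0]]]}}

```text
clock: 6.3
position: [473.2, 33.1, 25.3]
tool_rot: [3.142, -0.0, 1.528]
ft_force: [0.0, 0.4, 0.1]
grip_width: -0.004
grip_force: 0.0
```

Call:
{"method": "move_arm", "body": {"increments": [[[0,1,0,0,0],[0,1,0,0,0],[0,0,0,0,0],[0,0,0,0,0]]]}}

```text
clock: 6.8
position: [473.3, 34.8, 25.3]
tool_rot: [3.142, -0.0, 1.528]
ft_force: [0.4, -1.0, -0.5]
grip_width: -0.001
grip_force: 0.5
```

Run:
```python
from h import *
st()
a=arm.camera("top")["image"][255:365,165:365,::-1]; b=arm.camera("scene")["image"][190:340,290:490,::-1]
cv2.imwrite("pics/push.png",np.vstack([cv2.convertScaleAbs(cv2.resize(a,None,fx=2.6,fy=2.6),alpha=1.5),cv2.resize(b,(520,300))]))
```

```text
t 6.8 fix xy [-41.4  -0.1] z 25.3 rot [ 3.142 -0.     1.528] F [ 0.4 -1.  -0.5] w -0.0
```

View pics/push.png

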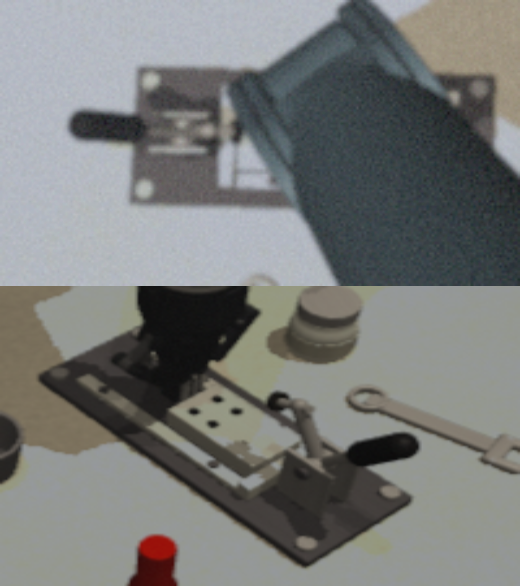

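The block now nearly reaches the stop, but no contact force shows yet. I keep creeping until the force rises.

Call:
{"method": "move_arm", "body": {"increments": [[[0,1,0,0,0],[0,1,0,0,0],[0,0,0,0,0]]]}}

```text
clock: 7.28
position: [473.4, 37.0, 25.3]
tool_rot: [-3.142, -0.0, 1.528]
ft_force: [-1.1, 0.0, 0.8]
grip_width: 0.0
grip_force: 0.6
```

Call:
{"method": "move_arm", "body": {"increments": [[[0,1,0,0,0],[0,1,0,0,0],[0,0,0,0,0]]]}}

```text
clock: 7.65
position: [473.3, 37.0, 25.3]
tool_rot: [-3.141, 0.002, 1.526]
ft_force: [-0.7, -5.9, 2.1]
grip_width: -0.001
grip_force: 3.2
```

Call:
{"method": "move_arm", "body": {"increments": [[[0,1,0,0,0],[0,0,0,0,0]]]}}

```text
clock: 7.9
position: [473.3, 37.1, 25.3]
tool_rot: [-3.141, 0.004, 1.525]
ft_force: [0.7, -8.1, 3.3]
grip_width: -0.003
grip_force: 4.4
```

Motion stalled with about 8 N along the channel, so the block is home against the stop. Next I back off, rise, and cross to the far side of the handle.

Call:
{"method": "move_arm", "body": {"increments": [[[0,2,0,0,0],[0,0,0,0,0],[0,-8,0,0,0],[0,-15,0,0,0],[0,0,0,-30,0],[0,0,0,-50,0],[0,0,0,-50,0],[0,0,0,-50,0],[0,0,0,-40,0],[0,0,0,-15,0],[0,0,0,0,0]]]}}

```text
clock: 9.28
position: [472.8, 18.6, 260.4]
tool_rot: [3.141, 0.0, 1.527]
ft_force: [-0.6, -0.3, -0.3]
grip_width: 0.002
grip_force: 0.0
```

Call:
{"method": "move_arm", "body": {"increments": [[[0,30,0,0,0],[0,45,0,0,0],[0,45,0,0,0],[0,45,0,0,0],[0,45,0,0,0],[0,40,0,0,0],[0,13,0,0,0],[0,0,0,0,0],[0,0,0,0,0]]]}}

```text
clock: 10.4
position: [484.2, 279.6, 259.4]
tool_rot: [-3.141, 0.002, 1.526]
ft_force: [-0.2, -1.1, 0.4]
grip_width: 0.002
grip_force: 0.0
```

Run:
```python
from h import *
st()
a=arm.camera("top")["image"][255:365,165:365,::-1]; b=arm.camera("scene")["image"][190:340,290:490,::-1]
cv2.imwrite("pics/far.png",np.vstack([cv2.convertScaleAbs(cv2.resize(a,None,fx=2.6,fy=2.6),alpha=1.5),cv2.resize(b,(520,300))]))
```

```text
t 10.4 fix xy [203.6  -0.4] z 259.4 rot [-3.141e+00  2.000e-03  1.526e+00] F [-0.2 -1.1  0.4] w 0.0
```

View pics/far.png

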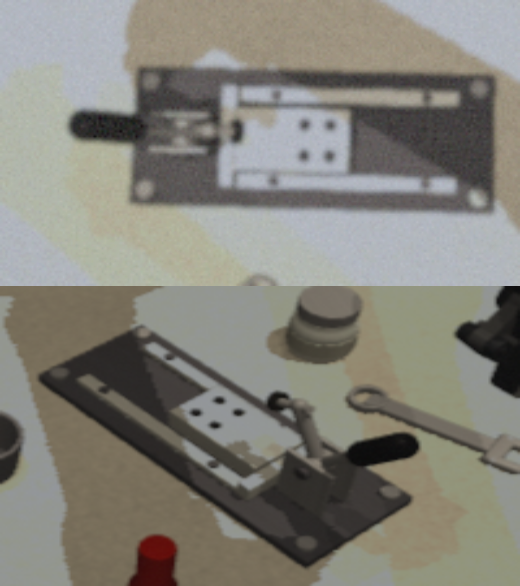

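The block sits flush against the stop bar (crop: front at col 238, near end at col 352). The fingers are clear beyond the handle. Down to z ≈ 133, then push toward −x.

Call:
{"method": "move_arm", "body": {"increments": [[[0,0,0,30,0],[0,0,0,45,0],[0,0,0,40,0],[0,0,0,12,0],[0,0,0,0,0],[0,-12,0,0,0],[0,-8,0,0,0],[0,-8,0,0,0],[0,-8,0,0,0],[0,-8,0,0,0],[0,-8,0,0,0],[0,-8,0,0,0]]]}}

```text
clock: 12.0
position: [482.1, 223.2, 134.3]
tool_rot: [3.139, -0.003, 1.529]
ft_force: [0.3, 4.2, 2.6]
grip_width: -0.001
grip_force: 1.8
```

Call:
{"method": "move_arm", "body": {"increments": [[[0,-8,0,0,0],[0,-8,0,0,0],[0,-8,0,0,0],[0,-8,0,0,0],[0,-6,0,0,0],[0,-4,0,0,0],[0,0,0,0,0],[0,0,0,0,0]]]}}

```text
clock: 13.0
position: [479.5, 180.0, 133.3]
tool_rot: [-3.142, -0.0, 1.528]
ft_force: [-0.2, 0.3, 1.3]
grip_width: 0.002
grip_force: 0.0
```

Run:
```python
from h import *
st()
b=arm.camera("scene")["image"][190:340,290:490,::-1]
cv2.imwrite("pics/flip.png",cv2.resize(b,(640,480)))
```

```text
t 13.0 fix xy [ 1.039e+02 -1.000e-01] z 133.3 rot [-3.142 -0.     1.528] F [-0.2  0.3  1.3] w 0.0
```

View pics/flip.png

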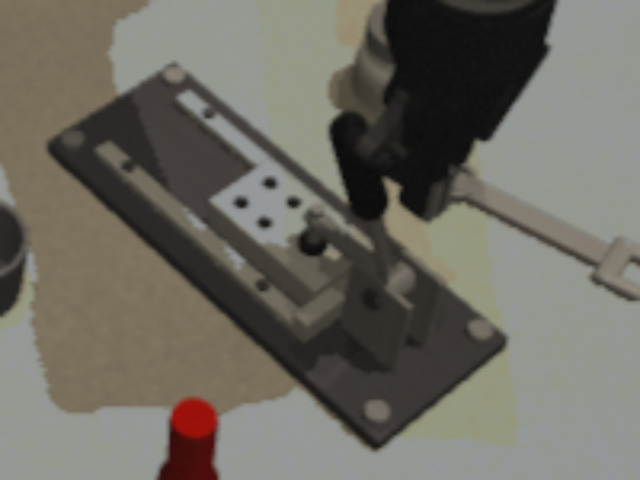

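The lever has snapped over: the handle leans toward the block and the foot, at about (315,240), is on the block's top. I retreat and check.

Call:
{"method": "move_arm", "body": {"increments": [[[0,20,0,0,0],[0,45,0,0,0],[0,45,0,0,0],[0,20,0,-30,0],[0,0,0,-50,0],[0,0,0,-40,0],[0,0,0,0,0],[0,0,0,0,0]]]}}

```text
clock: 14.05
position: [484.9, 309.3, 252.6]
tool_rot: [-3.141, 0.001, 1.528]
ft_force: [0.2, -0.6, -0.8]
grip_width: 0.001
grip_force: 0.0
```

Run:
```python
from h import *
st()
a=arm.camera("top")["image"][205:405,165:365,::-1]; b=arm.camera("scene")["image"][190:340,290:490,::-1]
cv2.imwrite("pics/end.png",np.hstack([cv2.convertScaleAbs(cv2.resize(a,(400,400)),alpha=1.5),cv2.resize(b,(400,400))]))
```

```text
t 14.05 fix xy [2.333e+02 2.000e-01] z 252.6 rot [-3.141e+00  1.000e-03  1.528e+00] F [ 0.2 -0.6 -0.8] w 0.0
```

View pics/end.png

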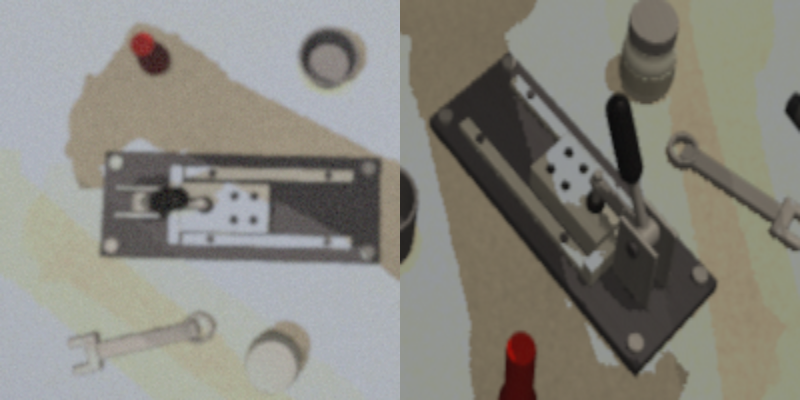

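Run:
```python
from h import *
c=arm.camera("top");s=arm.camera("scene")
for n,q in dict(tip=(42,0,157),foot=(35,0,36),near=(-30,0,36)).items():
    w=np.r_[Rf@q[:2]+o,q[2]]
    u=cv2.projectPoints(w,c["rvec"],c["tvec"],c["intrinsics"],None)[0].ravel();v=cv2.projectPoints(w,s["rvec"],s["tvec"],s["intrinsics"],None)[0].ravel()
    print(n,(u-[165,205])*2,400+(v[0]-290)*2,(v[1]-190)*400/150)
```

```text
tip [181.7408363  197.37508074] 612.6042617895375 91.9329136369428
foot [204.7316693  204.07002264] 592.8423854578346 201.91844158107537
near [268.65275168 205.54152882] 545.2390546280432 147.9827416224564
```

The handle tip, foot and block end all match the shut and home positions, and the bystanders haven't moved.

```bash
python3 -c "
from bench import arm
print(arm.sign_off())"
```

```text
the job is handed in; nothing more can be done
None
```

The block is fully home against the end stop, the clamp is snapped shut on it, the jar, torch, pot and wrench were left where they stood, and the job was handed in at about 14 s on the robot's clock.

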